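Clamp a lock cylinder in the holding fixture

ROBOT

A 6-joint arm with a two-finger parallel gripper is mounted at the origin on a cart in front of the work surface, level with it; the furniture and walls round the work are solid. World frame = base frame: x ahead of the robot, y to its left, z up, the work surface at z = 0. Lengths are in m, angles in rad, forces in N, time in s.
With the tool pointing down it reaches from about 0.375 to 0.9 m from the base axis. Payload 3.1 kg.
Tool frame: the origin (TCP) lies on the centre line of the jaws, within the pads' length; the fingertips stand 19 mm ahead of it and the grasp point (between the pads) is the TCP; z points along the fingers, y is the line along which they close (so a half turn about z gives the same grasp; the last joint's range is limited). The gripper opens to 85 mm and grips with 20 to 120 N. Pads are 22 mm wide; open, the fingers measure 114 mm over their backs; the gripper's body (76 mm by 85 mm) begins 54 mm behind the grasp point. The pads swing forward as they close: fully open they stand 13 mm farther back than shut.
Start: joints at [1.115, 0.527, 1.433, -0, 1.181, -0.178], TCP at [0.171, 0.601, 0.229] pointing down, gripper open.
Joint ranges: [-3.08, 3.08], [-0.75, 2.2], [0.22, 2.44], [-1.43, 4.57], [0, 2.65], [-2.85, 2.85]. Speed limits (rad/s): [2.79, 2.79, 3.14, 3.14, 3.14, 3.14].

INTERFACE

Orientations are given as a unit quaternion [x, y, z, w].
In Python, from station import manip gives the robot as it stands.
- The arm moves only by the tool servo_tool, never from a script. Its argument "rows" is a list that holds one entry, the list of rows, each a list of 7 numbers: the turn, a rotation vector about the tool's x, y, z in degrees, then the shift along the tool's x, y, z in m, then the gripper command: -1 is shut, 1 is fully open, values between are in proportion. In form: [[[wx, wy, wz, tx, ty, tz, jaw], ...]]. A call has 1 to 8 rows; each row shifts and turns the commanded pose from where the row before left it, along the tool's axes as they then stand; what a row does not reach is not made up. A row lasts 1/12 s, in which the tool goes at most 41.7 mm and 7.16 degrees, less where a joint would pass 70% of its speed; a pose out of reach is approached as far as the arm can. A call is refused whole if a number of a shift passes 0.0417 or a number of a turn 7.16, either way. A call with a gripper value outside its range is refused whole. The fingers move at their own pace and stop on an object; "squeeze" is the grip in N (left out, the last holds). Time passes only in rows, so rows that do not move let the fingers close. It gives the time, the measured TCP pose, the force, the opening and the grip force at its end, in the units of the state.
- manip.sense(): the state, without advancing time (a new reading comes with each control period).
- manip.snapshot(name): name is "scene" or "top"; returns the picture (480x640x3 uint8, blue, green, red); there is no depth.
- manip.camera_info(name): a dict with "K" (3x3 intrinsics, pixels), "camera_from_world" (4x4, takes a point from world to camera coordinates). Camera axes: x right, y down, z forward; pixel columns grow to the right and rows downward; lengths in m; the calibration is good to about 2 mm. A picture is of the moment at which its call begins. camera_info takes no time and is no camera call.
- manip.sign_off(): hands the job in; it is judged then, once.
The state is a dict: "t": time; "q": joint angles; "qd": joint speeds; "tau": joint torques, N m; "tcp_pos": TCP position; "tool_rot": TCP orientation; "force": force on the tool from outside, world axes, zero at the start; "ft_torque": the same for the moment, N m; "finger_gap": opening from 0.0 (shut) to 1.0 (fully open); "gripper_force": force on a finger pad.
Only numpy, scipy, OpenCV 4.12 (cv2) and the standard library are available. Lean on these libraries where they do the work, as an engineer would, in place of code of your own. Each camera call takes 0.05 s, during which the arm holds its last target. There are 200 camera calls.

TASK

The brass lock cylinder lying loose in the nest of the holding fixture has to be clamped for filing. With the fingertips, push it along its nest until its end is fully home against the stop block; then push the toggle clamp's lever over and down past its dead point until it snaps into lock, with the rubber foot pressing on the cylinder. Do not pick up the cylinder, leave the other things where they lie, and finish with the hand clear.

Things in the scene. Friction and masses are not known exactly. Their poses are not given: they have to be found in the camera images.
- fixture: Holding fixture, fixed: grey plate, upper face 13 mm above the bench, with a nest, a stop block and a steel toggle clamp. Origin on the bench surface, in the plane in which clamp arm and lever swing; x along the nest towards the stop block, y from the nest to the lever's side, z up. Plate: x -74 to 34, y -78 to 58 mm. The clamp fills x -23 to 23, y -14 to 56 mm, its cheeks 72 mm high.
- work_cylinder: The brass lock cylinder in the nest (loose, 0.12 to 0.24 kg, lying on its side): 68 mm long along its own y axis, 32 mm wide, 17 mm thick, so it stands 11 mm above the rails. Origin in the middle of its underside; its -y end points at the stop block. At the start its end is 12 to 30 mm short of the stop, not properly under the clamp's foot.
- near_end (a point): Middle of the cylinder's end face away from the stop block (the end to push), 8.5 mm above its underside.
- far_end (a point): Middle of the cylinder's end face towards the stop block, 8.5 mm above its underside; it is home when this lies at the stop face.
- stop_face (a point): Point on the stop block's face that the cylinder's end must meet, 8.5 mm above the plate, at fixture x = 16, y = -50 mm (the nest's centre line). The block is 14 mm high on the plate. The nest has two steel rails with inner faces 35 mm apart, 8 mm wide, 6 mm high on the plate, from x -72 to 15 mm; it is open above and at its -x end.
- clamp_foot: Rubber-tipped sprung spindle at the end of the clamp's arm, tip 14 mm across. Clamped, it presses straight down on the cylinder's top at fixture x = 0, y = -50 mm (16 mm from the stop). The origin is the arm's pivot, not the tip.
- foot_face (a point): Centre of the face of the rubber tip. With the clamp open the arm stands up and this point is 65 to 80 mm above the bench; clamped, it lies on the cylinder's top, 30 mm above the bench.
- clamp_lever (a joint): Lever angle, rad: 0 open (starts at 0 to 0.3), grip 80 degrees above level; grows as the lever swings towards the fixture's +y and down. Up to 0.87 only light friction (0.06 N m), it stays where left; then the foot is squeezed and it springs back if let go (peak 5 N at the grip). Dead point 1.22; beyond it snaps by itself to its stop at 1.344, grip 3 degrees above level, and stays locked.
- lever_pivot (a point): Fixed axis of the lever, parallel to the fixture's x axis, at fixture x = 0, y = 43 mm, 63 mm above the bench. The straight grip lies on a line through this axis, at (1.396 rad - joint value) above the fixture's +y direction.
- lever_grip (a point): Point on the centre line of the lever's round black grip, 75 mm from the lever's axis. The grip is 17 mm across and reaches from 30 to 100 mm from the axis; below it is a flat steel shank 17.5 mm wide.
- spare_cylinder: Bystander: a second, equal brass lock cylinder lying on the bench beside the fixture, on the side of the nest, 32 x 68 x 17 mm. Origin in the middle of its underside.
- padlock: Bystander: shut brass padlock lying on the bench on the lever's side of the fixture, 63 x 42 x 19 mm. Origin in the middle of its underside.
- mortice_key: Bystander: brass mortice key lying on the bench behind the fixture's nest side, 84 x 31 x 11 mm. Origin in the middle of its underside.
- hex_key: Bystander: small hexagon key lying on the fixture's base plate in front of the clamp, 28 x 77 x 5 mm. Origin in the middle of its underside.
- plug_follower: Bystander: brass rod 13 mm thick, 100 mm long, lying on the bench to the right. Origin in the middle of its underside.
- caliper: Bystander: steel caliper, 56 x 200 x 9 mm, lying on the bench to the left. Origin in the middle of its underside.
- pin_tin: Bystander: round tin 46 mm across, 32 mm high, standing on the bench to the left. Origin in the middle of its underside.
Things that resemble listed ones, but are neither listed nor needed, are in the scene too. What is shaped like the work_cylinder but orange is not meant.

How it is judged:
On the way, in this order (a step that is already met when the one before it is completed fails the run):
1. the cylinder's end is home against the stop block while the clamp is still open (x of far_end in the frame of fixture above 0.0125 m and value of joint clamp_lever below 0.8 rad), for 0.2 s.
2. the lever is past its dead point and locked, the foot pressing on the cylinder (value of joint clamp_lever above 1.3 rad and contact force between clamp_foot and work_cylinder above 10 N), for 0.2 s.
At the end, for the whole second after the job is handed in: The cylinder lies flat in its nest with its end within 3.5 mm of the stop block, the lever is locked (joint above 1.30 rad, past the dead point at 1.22), the foot presses on the cylinder with more than 10 N, and all is at rest (all of step 2 and x of far_end in the frame of fixture above 0.0125 m and z of work_cylinder in the frame of fixture between 0.0105 and 0.0155 m and angle between work_cylinder's own z axis and vertical below 0.06 rad and linear speed of work_cylinder below 0.01 m/s); the robot touches nothing.
It fails at once if the lock cylinder is picked up (raised more than 8 mm off the nest's floor) (z of work_cylinder in the frame of fixture above 0.021 m).
It fails at once if another thing on the bench or on the fixture is disturbed (moved more than 20 mm) (distance of any of spare_cylinder, padlock, mortice_key, hex_key, plug_follower, caliper, pin_tin from where it was at the start of the episode above 0.02 m).
It also fails if it takes over 42 s, if anything falls off the work surface, if the arm or the gripper's body presses on something with over 40 N, if the wrist force passes 120 N, or if a joint passes its speed limit or range.

## Working session

There is one attempt and no reset: what is moved stays moved. The work goes in short steps, Python scripts to look and compute and a tool call to move; the robot and the scene stay as the last step left them, time stands still between calls to the robot, and variables do not carry over. Pictures are saved under pics/ and viewed, at most 10 in all, crops included, and the job is handed in when it is done.

Besides the shell and the picture viewer there is one more tool, called by a JSON object that holds its "method" and its "body". servo_tool: Moves the arm, as the interface text tells. Its arguments: {"type":"object","properties":{"rows":{"type":"array","items":{"type":"array","items":{"type":"array","items":{"type":"number"}}}},"squeeze":{"type":"number"}},"required":["rows"]}

```bash
mkdir -p pics; python3 - <<'E'
from station import manip
import cv2,numpy as np
np.set_printoptions(precision=4,suppress=True)
for n in("scene","top"):
    cv2.imwrite(f"pics/{n}0.png",manip.snapshot(n)); c=manip.camera_info(n); print(n,c["K"],c["camera_from_world"])
print(manip.sense())
E
```

```text
scene [[527.4997   0.     328.5653]
 [  0.     527.4997 240.8153]
 [  0.       0.       1.    ]] [[ 0.4398 -0.8981  0.0098 -0.3264]
 [-0.4102 -0.2106 -0.8873  0.329 ]
 [ 0.799   0.3862 -0.461   1.0206]
 [ 0.      0.      0.      1.    ]]
top [[557.7802   0.     319.882 ]
 [  0.     557.7802 240.5196]
 [  0.       0.       1.    ]] [[ 0.0121 -0.9999  0.0062 -0.0798]
 [-0.9862 -0.013  -0.1651  0.5896]
 [ 0.1651 -0.0041 -0.9863  1.4656]
 [ 0.      0.      0.      1.    ]]
{'t': 0.1, 'q': array([ 1.1145,  0.5284,  1.4338,  0.    ,  1.1814, -0.1785]), 'qd': array([ 0.0002, -0.0027, -0.    , -0.0017,  0.0016,  0.0011]), 'tau': array([ -0.0004, -44.3306, -17.8586,  -0.0002,   0.0039,  -0.    ]), 'tcp_pos': array([0.1711, 0.6004, 0.2279]), 'tool_rot': array([ 0.1384,  0.9904, -0.001 , -0.0003]), 'force': array([ 0.4613,  0.4538, -0.2528]), 'ft_torque': array([-0.0083, -0.0575, -0.024 ]), 'gripper_force': 0.0, 'finger_gap': 0.9975126013661073}
```

View pics/scene0.png

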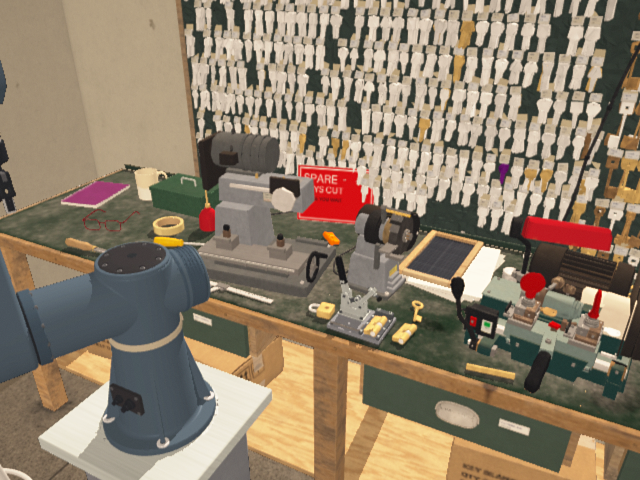

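View pics/top0.png

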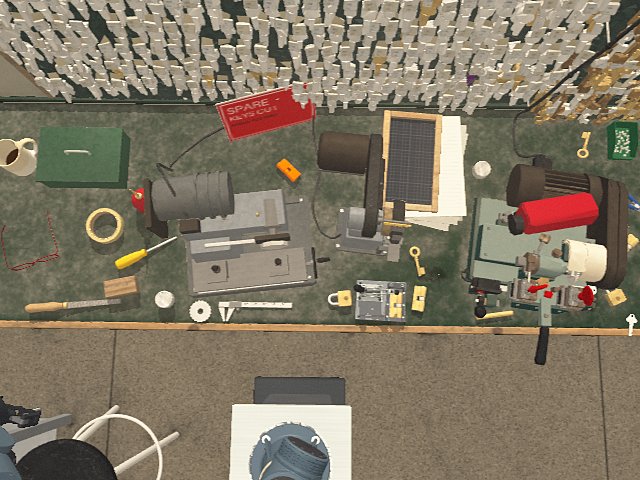

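```bash
python3 - <<'E'
import cv2,numpy as np
a=cv2.imread("pics/top0.png")[265:335,320:440]; b=cv2.imread("pics/scene0.png")[250:360,300:440]
a=cv2.resize(a,None,fx=6,fy=6,interpolation=cv2.INTER_CUBIC); b=cv2.resize(b,None,fx=5.4,fy=5.4,interpolation=cv2.INTER_CUBIC)
cv2.imwrite("pics/a.png",a);cv2.imwrite("pics/b.png",b)
E
```

```text
(no output)
```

View pics/a.png

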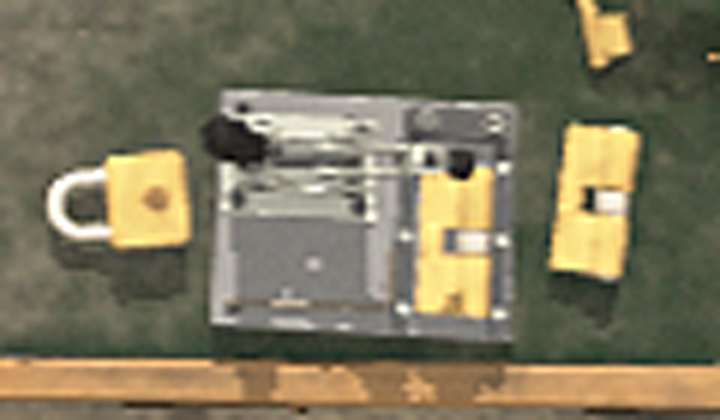

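View pics/b.png

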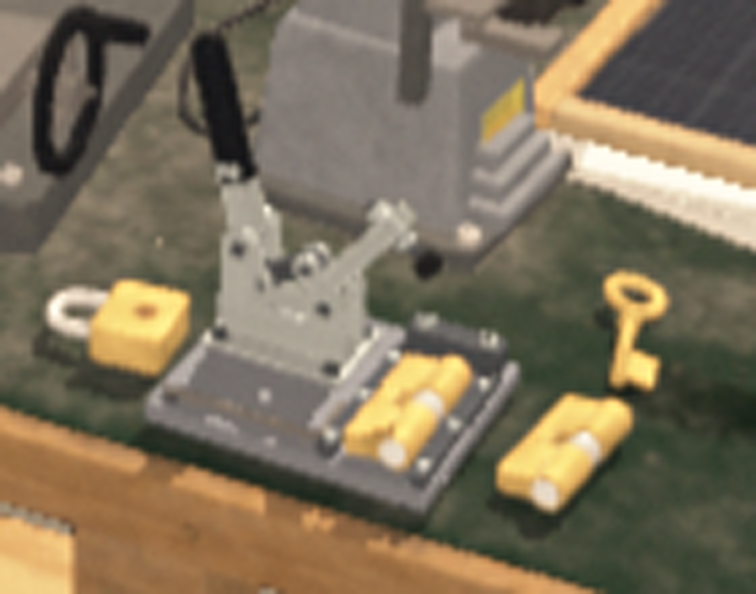

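```bash
cat > h.py <<'E'
import numpy as np
from station import manip
np.set_printoptions(precision=4,suppress=True)
def ray(n,p):
    c=manip.camera_info(n);T=c["camera_from_world"];R,t=T[:3,:3],T[:3,3]
    return -R.T@t, R.T@np.linalg.solve(c["K"],[p[0],p[1],1.])
def hit(n,p,z):
    o,d=ray(n,p); return o+d*(z-o[2])/d[2]
A=lambda p:((p[0]+.5)/6-.5+320,(p[1]+.5)/6-.5+265)
B=lambda p:((p[0]+.5)/5.4-.5+300,(p[1]+.5)/5.4-.5+250)
E
python3 - <<'E'
from h import *
import cv2
loc=np.array([[34,58],[34,-78],[-74,-78],[-74,58]])/1e3
def fit(name,w):
    w=w[:,:2];a=loc-loc.mean(0);b=w-w.mean(0)
    th=np.arctan2((a[:,0]*b[:,1]-a[:,1]*b[:,0]).sum(),(a*b).sum());c,s=np.cos(th),np.sin(th)
    R=np.array([[c,-s],[s,c]]);o=w.mean(0)-R@loc.mean(0)
    print(name,"origin",o,"yaw",th,"resid mm",(w-o-loc@R.T)*1e3);return R,o
wt=np.array([hit("top",A(p),.013) for p in[(222,92),(517,103),(512,336),(212,322)]])
R,o=fit("top",wt)
ws=np.array([hit("scene",B(p),.013) for p in[(518,365),(420,495),(147,400)]])
print("scene corners in fixture (exp 34,-78;-74,-78;-74,58)",(ws[:,:2]-o)@R*1e3)
f=lambda w:(w[:2]-o)@R*1e3
print("cyl near top edge (top cam)",f(hit("top",A((454,315)),.025)), "far",f(hit("top",A((454,166)),.03)))
print("cyl near end scene", f(hit("scene",B((368,447)),.023)))
# brass mask
im=cv2.imread("pics/top0.png");h=cv2.cvtColor(im,cv2.COLOR_BGR2HSV)
m=cv2.inRange(h,(15,90,110),(32,255,255));m[:,:386]=0;m[:,405:]=0;m[:288]=0;m[322:]=0
ys,xs=np.nonzero(m);print(xs.min(),xs.max(),ys.min(),ys.max())
for nm,pa,pb in[("grip tip",(228,140),(207,42)),("foot",(461,163),(428,264))]:
    o1,d1=ray("top",A(pa));o2,d2=ray("scene",B(pb))
    s=np.linalg.lstsq(np.c_[d1,-d2],o2-o1,rcond=None)[0];p1=o1+s[0]*d1;p2=o2+s[1]*d2
    print(nm,(p1+p2)/2,"gap",np.linalg.norm(p1-p2),f((p1+p2)/2))
E
```

```text
top origin [ 0.4541 -0.231 ] yaw -0.03275543392675694 resid mm [[-1.9503 -0.5753]
 [-0.8292  0.0732]
 [ 1.3096  0.2119]
 [ 1.4699  0.2901]]
scene corners in fixture (exp 34,-78;-74,-78;-74,58) [[ 29.2459 -76.7053]
 [-77.4439 -74.8053]
 [-73.9653  57.0987]]
cyl near top edge (top cam) [-64.8796 -49.5882] far [  1.669  -47.3889]
cyl near end scene [-70.1778 -47.1548]
389 402 293 317
grip tip [ 0.4536 -0.1658  0.1565] gap 0.00288117109711749 [-2.6444 65.1797]
foot [ 0.4518 -0.2743  0.0743] gap 0.0021647769271109746 [ -0.9139 -43.3569]
```

The top view shows the fixture at pixel (381,302), with three cylinder candidates:
- **(396,305):** brass, between the rails on the plate. This is the work_cylinder, and the crop confirms it.
- **(419,298):** brass, on the bench. This is the spare.
- **(289,169):** orange, so not meant.

The lever stands up with its tip at about (358,288), joint ≈ 0.05, and the foot is open at z ≈ 74 mm.

I'll move round at height with the jaws shut.

{"method": "servo_tool", "body": {"rows": [[[0,0,-7.05,0,0,0,-1],[0,0,-7.05,0,0,0,-1],[0,0,0,-0.02,-0.034,0,-1],[0,0,0,-0.02,-0.034,0,-1],[0,0,0,-0.02,-0.034,0,-1],[0,0,0,-0.02,-0.034,0,-1],[0,0,0,-0.02,-0.034,0,-1],[0,0,0,-0.02,-0.034,0,-1]]]}}

```text
t: 0.77
tcp_pos: [0.285, 0.3915, 0.2286]
tool_rot: [0.015, 1.0, -0.0, -0.0]
force: [0.1, 0.6, 0.3]
finger_gap: 0.0
gripper_force: 0.0
```

{"method": "servo_tool", "body": {"rows": [[[0,0,0,-0.02,-0.034,0,-1],[0,0,0,-0.02,-0.034,0,-1],[0,0,0,-0.02,-0.034,0,-1],[0,0,0,-0.02,-0.034,0,-1],[0,0,0,-0.02,-0.034,0,-1],[0,0,0,-0.02,-0.034,0,-1],[0,0,0,-0.02,-0.034,0,-1],[0,0,0,0,0,0,-1]]]}}

```text
t: 1.43
tcp_pos: [0.4217, 0.1457, 0.229]
tool_rot: [0.019, 1.0, -0.001, 0.002]
force: [0.9, 0.7, -0.4]
finger_gap: -0.002
gripper_force: 0.0
```

{"method": "servo_tool", "body": {"rows": [[[0,0,0,0,-0.038,0,-1],[0,0,0,0,-0.038,0,-1],[0,0,0,0,-0.038,0,-1],[0,0,0,0,-0.038,0,-1],[0,0,0,0,-0.038,0,-1],[0,0,0,0,-0.038,0,-1],[0,0,0,0.01,-0.038,0,-1],[0,0,0,0.01,-0.038,0,-1]]]}}

```text
t: 2.1
tcp_pos: [0.3872, -0.1536, 0.2287]
tool_rot: [0.016, 1.0, 0.0, 0.0]
force: [0.3, 0.2, -0.6]
finger_gap: -0.003
gripper_force: 0.0
```

{"method": "servo_tool", "body": {"rows": [[[0,0,0,0.01,-0.038,0,-1],[0,0,0,0.015,-0.038,0,-1],[0,0,0,0.005,-0.038,0,-1],[0,0,0,0,0,0.03,-1],[0,0,0,0,0,0.03,-1],[0,0,0,0,0,0.03,-1],[0,0,0,0,0,0.03,-1],[0,0,0,0,0,0,-1]]]}}

```text
t: 2.77
tcp_pos: [0.3516, -0.2622, 0.1045]
tool_rot: [0.016, 1.0, 0.004, -0.004]
force: [-0.3, -0.5, -0.6]
finger_gap: 0.0
gripper_force: 0.0
```

```bash
cat >> h.py <<'E'
O=np.array([.4541,-.231]);Y=-.0328
RF=np.array([[np.cos(Y),-np.sin(Y)],[np.sin(Y),np.cos(Y)]])
f=lambda w:(np.asarray(w)[:2]-O)@RF*1e3
def st():
    s=manip.sense();q=s["tool_rot"];print("t",s["t"],"tcp",s["tcp_pos"],"fix mm",f(s["tcp_pos"]),"rot",q,"F",s["force"],"q",s["q"])
E
python3 - <<'E'
from h import *
import cv2
st()
a=manip.snapshot("top")[265:335,330:430];b=manip.snapshot("scene")[250:360,320:440]
a=cv2.resize(a,(400,280),interpolation=cv2.INTER_CUBIC);b=cv2.resize(b,(400,366),interpolation=cv2.INTER_CUBIC)
c=np.zeros((366,800,3),np.uint8);c[:280,:400]=a;c[:,400:]=b;cv2.imwrite("pics/c.png",c)
E
```

```text
t 2.7667 tcp [ 0.3516 -0.2622  0.1045] fix mm [-101.4089  -34.5409] rot [ 0.0162  0.9999  0.0044 -0.0036] F [-0.3263 -0.511  -0.5938] q [-0.8966  0.5115  1.9965  0.0001  0.645  -2.4352]
```

View pics/c.png

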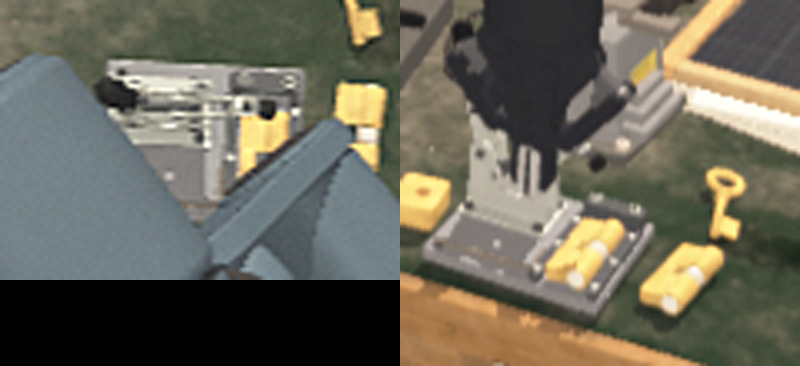

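The gripper tip is behind the nest's open end and the cylinder hasn't moved. I'll centre on the nest and go down.

{"method": "servo_tool", "body": {"rows": [[[0,0,0,-0.004,-0.015,0,-1],[0,0,0,0,0,0.02,-1],[0,0,0,0,0,0.02,-1],[0,0,0,0,0,0.02,-1],[0,0,0,0,0,0,-1],[0,0,0,0,0,0,-1]]]}}

```text
t: 3.37
tcp_pos: [0.3582, -0.2807, 0.05]
tool_rot: [0.016, 1.0, -0.001, 0.0]
force: [0.1, 0.4, 0.5]
finger_gap: -0.004
gripper_force: 0.0
```

```bash
python3 - <<'E'
from h import *
import cv2
st()
b=manip.snapshot("scene")[280:350,340:430]
cv2.imwrite("pics/d.png",cv2.resize(b,None,fx=7,fy=7,interpolation=cv2.INTER_CUBIC))
E
```

```text
t 3.3667 tcp [ 0.3582 -0.2807  0.05  ] fix mm [-94.2648 -52.8197] rot [ 0.0156  0.9999 -0.0005  0.0004] F [0.1408 0.4022 0.5383] q [-0.9112  0.637   1.9958  0.      0.5074 -2.4507]
```

View pics/d.png

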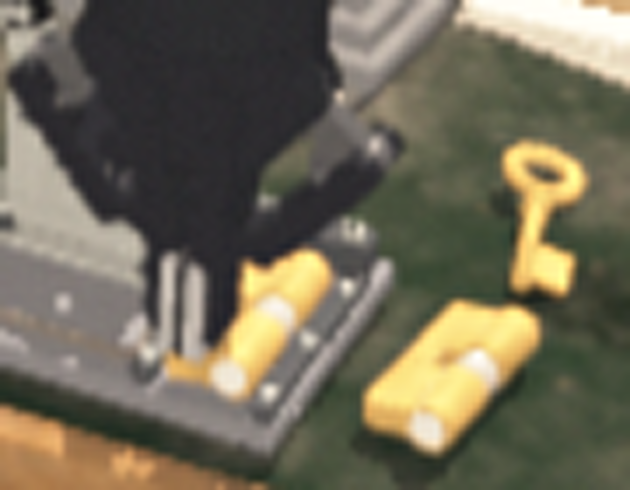

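{"method": "servo_tool", "body": {"rows": [[[0,0,0,0,0.003,0.0,-1],[0,0,0,0,0,0.01,-1],[0,0,0,-0.005,0,0,-1],[0,0,0,-0.005,0,0,-1],[0,0,0,-0.003,0,0,-1],[0,0,0,0,0,0,-1]]]}}

```text
t: 3.92
tcp_pos: [0.372, -0.2785, 0.0396]
tool_rot: [0.015, 1.0, -0.001, 0.001]
force: [0.1, -0.9, 0.1]
finger_gap: -0.001
gripper_force: 0.0
```

{"method": "servo_tool", "body": {"rows": [[[0,0,0,-0.003,0,0,-1],[0,0,0,-0.003,0,0,-1],[0,0,0,-0.003,0,0,-1],[0,0,0,0,0,0,-1]]]}}

```text
t: 4.25
tcp_pos: [0.3803, -0.2784, 0.0389]
tool_rot: [0.016, 1.0, -0.0, 0.0]
force: [0.2, 0.3, 0.5]
finger_gap: 0.005
gripper_force: 0.0
```

```bash
python3 -c "
from h import *
st()"
```

```text
t 4.25 tcp [ 0.3803 -0.2784  0.0389] fix mm [-72.2018 -49.7574] rot [ 0.0157  0.9999 -0.0004  0.0003] F [0.1935 0.3318 0.5107] q [-0.8696  0.6693  1.9591  0.      0.5122 -2.4091]
```

{"method": "servo_tool", "body": {"rows": [[[0,0,0,-0.002,0,0,-1],[0,0,0,-0.002,0,0,-1],[0,0,0,-0.002,0,0,-1],[0,0,0,0,0,0,-1],[0,0,0,0,0,0,-1]]]}}

```text
t: 4.67
tcp_pos: [0.3857, -0.2782, 0.0388]
tool_rot: [0.016, 1.0, -0.0, -0.0]
force: [-0.0, 0.4, 0.5]
finger_gap: 0.004
gripper_force: 0.0
```

{"method": "servo_tool", "body": {"rows": [[[0,0,0,-0.001,0,0,-1],[0,0,0,-0.001,0,0,-1],[0,0,0,0,0,0,-1],[0,0,0,0,0,0,-1]]]}}

```text
t: 5.0
tcp_pos: [0.3876, -0.2783, 0.0388]
tool_rot: [0.016, 1.0, -0.0, 0.0]
force: [-0.3, -0.0, 0.1]
finger_gap: 0.001
gripper_force: 0.0
```

```bash
python3 - <<'E'
from h import *
import cv2
st()
b=manip.snapshot("scene")[280:350,340:430]
cv2.imwrite("pics/e.png",cv2.resize(b,None,fx=7,fy=7,interpolation=cv2.INTER_CUBIC))
E
```

```text
t 5.0 tcp [ 0.3876 -0.2783  0.0388] fix mm [-64.8721 -49.4797] rot [ 0.0158  0.9999 -0.      0.    ] F [-0.2814 -0.0078  0.0529] q [-0.8574  0.6726  1.9436 -0.      0.5253 -2.3965]
```

View pics/e.png

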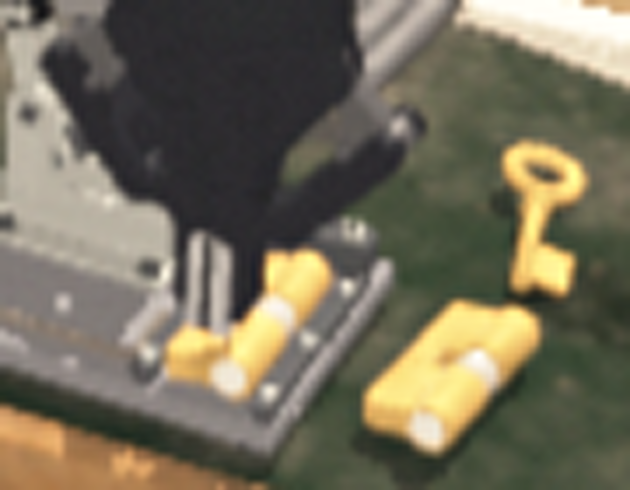

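```bash
python3 - <<'E'
from h import *
import cv2
c=manip.camera_info("scene");T=c["camera_from_world"]
def proj(x,y,z):
    w=np.r_[O+RF@(np.array([x,y])/1e3),z/1e3,1];p=c["K"]@(T@w)[:3];p=p[:2]/p[2];return ((p+.5-[340,280])*7-.5).round()
for z in(20,25,30,35):print(z,"near-left tip",proj(-76,-46,z),"front",proj(-54,-50,z),"ctr",proj(-65,-49.5,z))
print("cyl near end top corners",proj(-66,-50+16,21.5),proj(-66,-50-16,21.5),proj(-66,-50,13),"top",proj(-66,-50,30),proj(-66,-34,13),proj(-66,-66,13),"far",proj(2,-50,30))
print("plate corner",proj(-74,-78,13))
E
```

```text
20 near-left tip [186. 386.] front [225. 353.] ctr [210. 371.]
25 near-left tip [187. 373.] front [225. 341.] ctr [210. 358.]
30 near-left tip [187. 361.] front [226. 329.] ctr [211. 346.]
35 near-left tip [188. 348.] front [227. 316.] ctr [212. 334.]
cyl near end top corners [166. 355.] [255. 383.] [209. 390.] top [211. 348.] [165. 375.] [254. 404.] far [292. 242.]
plate corner [278. 429.]
```

{"method": "servo_tool", "body": {"rows": [[[0,0,0,0.02,0,0,-1],[0,0,0,0.013,0,0,-1],[0,0,0,0,0,0,-1],[0,0,0,0,0,0.005,-1],[0,0,0,0,0,0.005,-1],[0,0,0,0,0,0.003,-1],[0,0,0,0,0,0,-1]]]}}

```text
t: 5.63
tcp_pos: [0.3551, -0.2773, 0.025]
tool_rot: [0.016, 1.0, 0.0, -0.0]
force: [-0.3, -0.1, -0.0]
finger_gap: 0.0
gripper_force: 0.0
```

```bash
python3 - <<'E'
from h import *
import cv2
st()
b=manip.snapshot("scene")[270:350,340:430]
cv2.imwrite("pics/g.png",cv2.resize(b,None,fx=7,fy=7,interpolation=cv2.INTER_CUBIC))
E
```

```text
t 5.6333 tcp [ 0.3551 -0.2773  0.025 ] fix mm [-97.4429 -49.4753] rot [ 0.0156  0.9999  0.0002 -0.0001] F [-0.3382 -0.1202 -0.0496] q [-0.9119  0.6908  2.0145  0.0001  0.4368 -2.4516]
```

View pics/g.png

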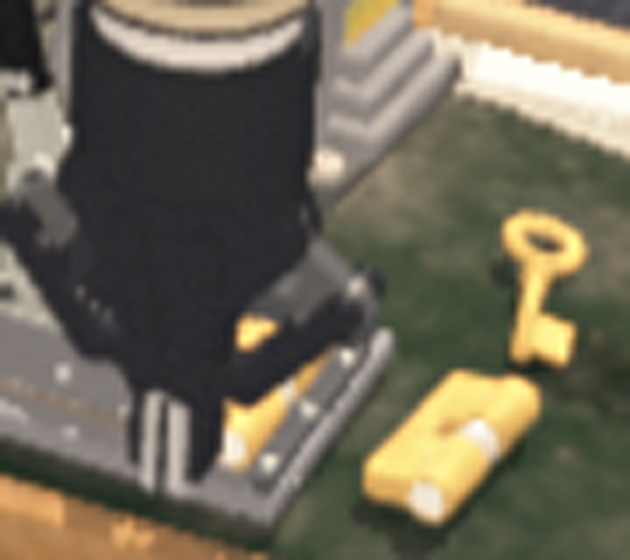

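The tips stood above the cylinder in the last pass: they are only about 6 mm ahead of the TCP. I'll advance again at TCP z 0.0275, watching the force.

{"method": "servo_tool", "body": {"rows": [[[0,0,0,0,0,-0.0025,-1],[0,0,0,-0.003,0,0,-1],[0,0,0,-0.003,0,0,-1],[0,0,0,-0.003,0,0,-1],[0,0,0,-0.003,0,0,-1],[0,0,0,0,0,0,-1]]]}}

```text
t: 6.18
tcp_pos: [0.3675, -0.278, 0.0285]
tool_rot: [0.016, 1.0, -0.001, 0.0]
force: [0.2, 0.3, 0.0]
finger_gap: -0.004
gripper_force: 0.0
```

{"method": "servo_tool", "body": {"rows": [[[0,0,0,-0.002,0,0,-1],[0,0,0,-0.002,0,0,-1],[0,0,0,-0.002,0,0,-1],[0,0,0,-0.002,0,0,-1],[0,0,0,0,0,0,-1]]]}}

```text
t: 6.6
tcp_pos: [0.375, -0.2781, 0.0283]
tool_rot: [0.016, 1.0, -0.0, 0.0]
force: [-1.3, -0.3, -0.3]
finger_gap: -0.002
gripper_force: 0.0
```

{"method": "servo_tool", "body": {"rows": [[[0,0,0,-0.002,0,0,-1],[0,0,0,-0.002,0,0,-1],[0,0,0,-0.002,0,0,-1],[0,0,0,0,0,0,-1]]]}}

```text
t: 6.93
tcp_pos: [0.3811, -0.2783, 0.0283]
tool_rot: [0.016, 1.0, -0.0, 0.0]
force: [0.3, 0.4, -0.0]
finger_gap: -0.001
gripper_force: 0.0
```

```bash
python3 - <<'E'
from h import *
import cv2
st()
b=manip.snapshot("scene")[270:350,340:430]
cv2.imwrite("pics/i.png",cv2.resize(b,None,fx=7,fy=7,interpolation=cv2.INTER_CUBIC))
E
```

```text
t 6.9333 tcp [ 0.3811 -0.2783  0.0283] fix mm [-71.429  -49.6654] rot [ 0.0157  0.9999 -0.0003  0.0002] F [ 0.3251  0.4443 -0.0377] q [-0.8682  0.692   1.9607  0.0001  0.4882 -2.4076]
```

View pics/i.png

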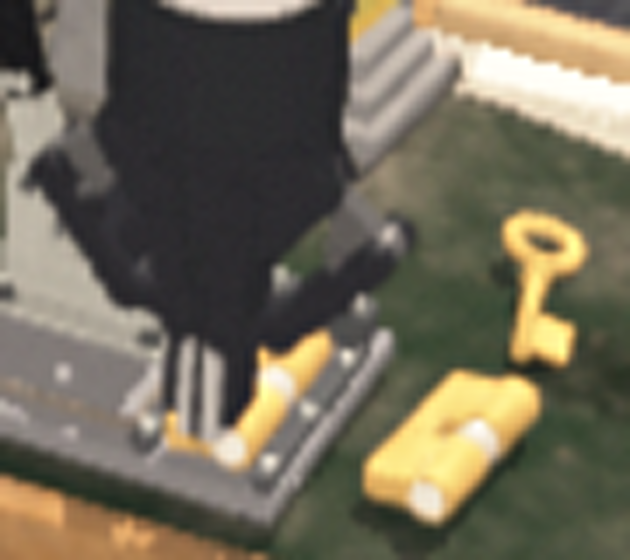

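{"method": "servo_tool", "body": {"rows": [[[0,0,0,0,0,0.001,-1],[0,0,0,0,0,0,-1],[0,0,0,0,0,0,-1]]]}}

```text
t: 7.23
tcp_pos: [0.3806, -0.2781, 0.0274]
tool_rot: [0.016, 1.0, -0.0, 0.0]
force: [0.2, -0.6, 1.8]
finger_gap: 0.001
gripper_force: 0.5
```

{"method": "servo_tool", "body": {"rows": [[[0,0,0,0,0,0.001,-1],[0,0,0,0,0,0,-1],[0,0,0,0,0,0,-1]]]}}

```text
t: 7.48
tcp_pos: [0.3807, -0.2783, 0.0268]
tool_rot: [0.016, 1.0, -0.0, 0.0]
force: [-0.7, 0.7, 6.8]
finger_gap: 0.001
gripper_force: 3.2
```

{"method": "servo_tool", "body": {"rows": [[[0,0,0,0,0,0.001,-1],[0,0,0,0,0,0,-1],[0,0,0,0,0,0,-1]]]}}

```text
t: 7.73
tcp_pos: [0.3807, -0.2785, 0.0265]
tool_rot: [0.016, 1.0, -0.001, 0.0]
force: [-2.5, 0.3, 12.8]
finger_gap: 0.003
gripper_force: 6.1
```

{"method": "servo_tool", "body": {"rows": [[[0,0,0,0,0,-0.006,-1],[0,0,0,0.013,0,0,-1],[0,0,0,0.013,0,0,-1],[0,0,0,0,0,0,-1],[0,0,0,0,0,0.006,-1],[0,0,0,0,0,0.005,-1],[0,0,0,0,0,0.003,-1],[0,0,0,0,0,0,-1]]]}}

```text
t: 8.4
tcp_pos: [0.3549, -0.2771, 0.0164]
tool_rot: [0.016, 1.0, 0.0, -0.0]
force: [-0.4, -0.6, -0.1]
finger_gap: 0.003
gripper_force: 0.0
```

{"method": "servo_tool", "body": {"rows": [[[0,0,0,0,0,0.002,-1],[0,0,0,0,0,0,-1]]]}}

```text
t: 8.57
tcp_pos: [0.3548, -0.2772, 0.0149]
tool_rot: [0.016, 1.0, 0.0, -0.0]
force: [0.5, -0.5, 0.7]
finger_gap: 0.004
gripper_force: 0.0
```

{"method": "servo_tool", "body": {"rows": [[[0,0,0,0,0,0.002,-1],[0,0,0,0,0,0,-1]]]}}

```text
t: 8.73
tcp_pos: [0.3547, -0.2772, 0.0131]
tool_rot: [0.016, 1.0, 0.0, -0.0]
force: [0.0, -0.3, 1.2]
finger_gap: 0.003
gripper_force: 0.0
```

```bash
python3 - <<'E'
from h import *
import cv2
st()
im=manip.snapshot("scene");cv2.imwrite("pics/j_full.png",im)
cv2.imwrite("pics/j.png",cv2.resize(im[285:350,350:420],None,fx=9,fy=9,interpolation=cv2.INTER_CUBIC))
E
```

```text
t 8.7333 tcp [ 0.3547 -0.2772  0.0131] fix mm [-97.8537 -49.4034] rot [ 0.0158  0.9999  0.0001 -0.    ] F [ 0.0237 -0.2721  1.1907] q [-0.9125  0.7174  2.0186 -0.      0.4057 -2.4518]
```

View pics/j.png

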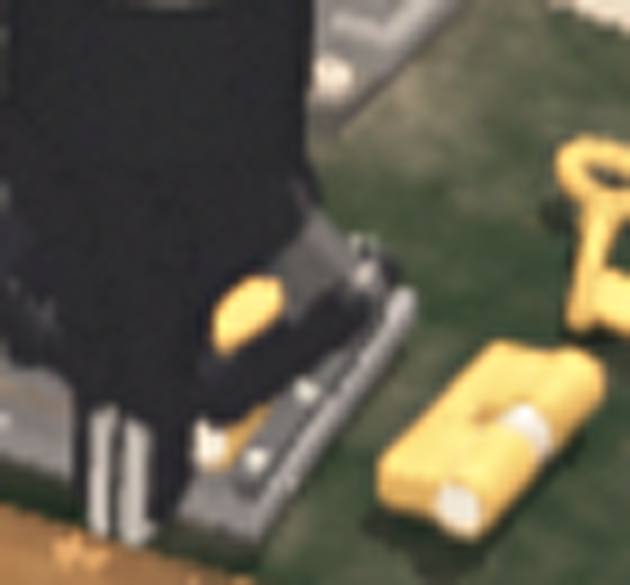

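I've used up all my views. The last one shows the tips low in front of the plate, strip bottoms at crop (118,535). From here I'll measure with numbers only.

```bash
python3 - <<'E'
from h import *
o,d=ray("scene",(118/9+350-.4,535/9+285-.4))
for z in np.arange(-.006,.02,.003):
    w=o+d*(z-o[2])/d[2];print(round(z,3),f(w))
# cylinder near end pin & plate corner checks in this crop
for nm,p,z in(("corner",(250,540),.013),("spare near pin",(460,503),.008),("work pin",(210,443),.021)):
    print(nm,f(hit("scene",(p[0]/9+349.6,p[1]/9+284.6),z)))
E
```

```text
-0.006 [-80.3471 -40.4735]
-0.003 [-83.8359 -41.9459]
0.0 [-87.3248 -43.4183]
0.003 [-90.8137 -44.8907]
0.006 [-94.3026 -46.3631]
0.009 [-97.7914 -47.8355]
0.012 [-101.2803  -49.3079]
0.015 [-104.7692  -50.7803]
0.018 [-108.2581  -52.2527]
corner [-88.3947 -79.5841]
spare near pin [ -43.1469 -118.397 ]
work pin [-66.9202 -58.8478]
```

{"method": "servo_tool", "body": {"rows": [[[0,0,0,0,0,0.002,-1],[0,0,0,0,0,0,-1]]]}}

```text
t: 8.95
tcp_pos: [0.3546, -0.2772, 0.0112]
tool_rot: [0.016, 1.0, 0.0, -0.0]
force: [0.2, -0.2, -0.0]
finger_gap: -0.002
gripper_force: 0.0
```

{"method": "servo_tool", "body": {"rows": [[[0,0,0,0,0,0.002,-1],[0,0,0,0,0,0,-1]]]}}

```text
t: 9.12
tcp_pos: [0.3545, -0.2772, 0.0091]
tool_rot: [0.016, 1.0, 0.0, -0.0]
force: [0.3, -0.2, 0.0]
finger_gap: 0.003
gripper_force: 0.0
```

{"method": "servo_tool", "body": {"rows": [[[0,0,0,0,0,0.002,-1],[0,0,0,0,0,0,-1]]]}}

```text
t: 9.28
tcp_pos: [0.3545, -0.2772, 0.0071]
tool_rot: [0.016, 1.0, 0.0, -0.0]
force: [0.7, -1.0, 0.6]
finger_gap: 0.006
gripper_force: 0.0
```

The tips end about 2.5 mm behind the TCP, and the earlier touch was on the cylinder's top (30 mm). I'll push with the TCP at z ≈ 0.019.

{"method": "servo_tool", "body": {"rows": [[[0,0,0,0,0,-0.006,-1],[0,0,0,0,0,-0.006,-1],[0,0,0,-0.003,0,0,-1],[0,0,0,-0.003,0,0,-1],[0,0,0,-0.003,0,0,-1],[0,0,0,-0.003,0,0,-1],[0,0,0,0,0,0,-1]]]}}

```text
t: 9.87
tcp_pos: [0.3674, -0.278, 0.0193]
tool_rot: [0.016, 1.0, -0.0, 0.0]
force: [0.5, -0.5, -0.1]
finger_gap: 0.001
gripper_force: 0.0
```

{"method": "servo_tool", "body": {"rows": [[[0,0,0,-0.002,0,0,-1],[0,0,0,-0.002,0,0,-1],[0,0,0,-0.002,0,0,-1],[0,0,0,-0.002,0,0,-1],[0,0,0,0,0,0,-1]]]}}

```text
t: 10.28
tcp_pos: [0.3751, -0.2781, 0.0193]
tool_rot: [0.016, 1.0, -0.0, 0.0]
force: [0.8, 0.2, -0.2]
finger_gap: 0.0
gripper_force: 0.0
```

{"method": "servo_tool", "body": {"rows": [[[0,0,0,-0.002,0,0,-1],[0,0,0,-0.002,0,0,-1],[0,0,0,0,0,0,-1]]]}}

```text
t: 10.53
tcp_pos: [0.3787, -0.2779, 0.0193]
tool_rot: [0.016, 1.0, 0.0, -0.0]
force: [-0.5, 0.3, -0.6]
finger_gap: -0.002
gripper_force: 0.2
```

```bash
python3 - <<'E'
from h import *
import cv2
st()
def spot(im):
    h=cv2.cvtColor(im,cv2.COLOR_BGR2HSV);m=cv2.inRange(h,(15,90,110),(32,255,255))
    m2=np.zeros_like(m);m2[305:340,355:392]=m[305:340,355:392];y,x=np.nonzero(m2);return len(x),x.mean(),y.mean(),x.max(),y.min(),y.max()
print(spot(cv2.imread("pics/scene0.png")));im=manip.snapshot("scene");print(spot(im))
a=cv2.imread("pics/top0.png");b=manip.snapshot("top")
for k in(a,b):
    m=cv2.inRange(cv2.cvtColor(k,cv2.COLOR_BGR2HSV),(15,90,110),(32,255,255))[285:325,386:405];print(m.sum(1)//255)
E
```

```text
t 10.5333 tcp [ 0.3787 -0.2779  0.0193] fix mm [-73.8515 -49.3043] rot [ 0.0158  0.9999  0.0001 -0.0001] F [-0.4932  0.3191 -0.6421] q [-0.8716  0.7106  1.9678 -0.      0.4635 -2.4108]
(274, np.float64(374.9270072992701), np.float64(324.57664233576645), np.int64(387), np.int64(315), np.int64(336))
(59, np.float64(378.6949152542373), np.float64(327.135593220339), np.int64(386), np.int64(320), np.int64(335))
[ 0  0  0  0  0  0  0  0  3 11 12 12 12 12 12 12 12 12  4  4  4  4 11 12
 12 12 12 12 13 13 13 13  5  0  0  0  0  0  0  0]
[0 0 0 0 0 0 0 0 0 0 0 0 0 0 0 0 0 0 0 0 0 0 0 0 0 0 0 0 0 0 0 0 0 0 0 0 0
 0 0 0]
```

{"method": "servo_tool", "body": {"rows": [[[0,0,0,-0.002,0,0,-1],[0,0,0,-0.002,0,0,-1],[0,0,0,-0.002,0,0,-1],[0,0,0,0,0,0,-1]]]}}

```text
t: 10.97
tcp_pos: [0.3851, -0.2783, 0.0193]
tool_rot: [0.016, 1.0, -0.0, 0.0]
force: [-1.3, 0.4, 0.9]
finger_gap: 0.001
gripper_force: 0.2
```

{"method": "servo_tool", "body": {"rows": [[[0,0,0,-0.0015,0,0,-1],[0,0,0,-0.0015,0,0,-1],[0,0,0,0,0,0,-1],[0,0,0,0,0,0,-1]]]}}

```text
t: 11.3
tcp_pos: [0.3879, -0.2784, 0.0193]
tool_rot: [0.016, 1.0, -0.0, 0.0]
force: [-0.1, 0.4, 0.3]
finger_gap: -0.001
gripper_force: 0.1
```

```bash
python3 - <<'E'
from h import *
import cv2
st()
im=manip.snapshot("scene")
for k in(cv2.imread("pics/scene0.png"),im):
    h=cv2.cvtColor(k,cv2.COLOR_BGR2HSV);m=cv2.inRange(h,(15,90,110),(32,255,255))[305:342,360:394]
    print("\n".join("".join(".#"[v>0] for v in r) for r in m),"\n")
E
```

```text
t 11.3 tcp [ 0.3879 -0.2784  0.0193] fix mm [-64.6255 -49.5267] rot [ 0.0159  0.9999 -0.0002  0.0002] F [-0.1452  0.3842  0.2981] q [-0.8572  0.7136  1.9489  0.0002  0.4785 -2.3965]Traceback (most recent call last):
  File "<stdin>", line 7, in <module>
  File "<stdin>", line 7, in <genexpr>
  File "<stdin>", line 7, in <genexpr>
TypeError: string indices must be integers, not 'numpy.bool'
```

{"method": "servo_tool", "body": {"rows": [[[0,0,0,-0.0015,0,0,-1],[0,0,0,0,0,0,-1],[0,0,0,0,0,0,-1]]]}}

```text
t: 11.6
tcp_pos: [0.3891, -0.2782, 0.0193]
tool_rot: [0.016, 1.0, 0.0, -0.0]
force: [-1.4, -0.6, 0.5]
finger_gap: -0.004
gripper_force: 0.5
```

{"method": "servo_tool", "body": {"rows": [[[0,0,0,-0.0015,0,0,-1],[0,0,0,0,0,0,-1],[0,0,0,0,0,0,-1]]]}}

```text
t: 11.85
tcp_pos: [0.3893, -0.2776, 0.0193]
tool_rot: [0.016, 1.0, 0.001, -0.001]
force: [-5.7, -1.0, 3.0]
finger_gap: 0.002
gripper_force: 2.5
```

```bash
python3 - <<'E'
from h import *
import cv2
st()
im=manip.snapshot("scene");cv2.imwrite("pics/k.png",im)
for k in(cv2.imread("pics/scene0.png"),im):
    h=cv2.cvtColor(k,cv2.COLOR_BGR2HSV);m=cv2.inRange(h,(15,90,110),(32,255,255))[305:342,360:394]
    print("\n".join("".join(".#"[int(v>0)] for v in r) for r in m),"\n")
E
```

```text
t 11.85 tcp [ 0.3893 -0.2776  0.0193] fix mm [-63.2593 -48.6936] rot [ 0.0156  0.9999  0.0009 -0.0013] F [-5.7153 -0.9606  3.003 ] q [-0.8533  0.7145  1.9444 -0.0015  0.4859 -2.3917]
..................................
..................................
..................................
..................................
..................................
..................................
..................................
..................................
..................................
..................................
...............###.....#..........
..............############........
.............##############.......
............###############.......
............################......
...........################.......
..........#################.......
.........#########..######........
.........########....#####........
........#########.....###.........
.......############...##..........
......##############..#...........
.....################.............
....#################.............
....#################.............
...#################..............
...####
[... 974 characters left out ...]

.................#####..##........
.................#####..#.........
.................######...........
.................######...........
.................######...........
.................#####............
.................####.............
.................###..............
.................###..............
.................##...............
.................#................
..................................
.................................#
................................##
................................##
................................##
................................##
................................##
................................##
.................................#
```

The force rose at TCP x = -63.2 mm, where it should with the cylinder home. I'll back off, lift, and go to the -y side of the lever.

{"method": "servo_tool", "body": {"rows": [[[0,0,0,0.004,0,0,-1],[0,0,0,0.008,0,0,-1],[0,0,0,0,0,-0.02,-1],[0,0,0,0,0,-0.04,-1],[0,0,0,0,0,-0.04,-1],[0,0,0,0,0,-0.04,-1],[0,0,0,0,0,-0.02,-1],[0,0,0,0,0,0,-1]]]}}

```text
t: 12.57
tcp_pos: [0.3807, -0.2806, 0.1839]
tool_rot: [0.016, 1.0, -0.004, 0.004]
force: [-0.2, -0.4, 0.8]
finger_gap: 0.003
gripper_force: 0.0
```

{"method": "servo_tool", "body": {"rows": [[[0,0,0,-0.025,0.023,0,-1],[0,0,0,-0.025,0.023,0,-1],[0,0,0,-0.025,0.022,0,-1],[0,0,0,0,0,0,-1],[0,0,0,0,0,0,-1]]]}}

```text
t: 12.98
tcp_pos: [0.4559, -0.2111, 0.1783]
tool_rot: [0.014, 1.0, 0.0, -0.001]
force: [-0.6, 0.0, 0.0]
finger_gap: -0.003
gripper_force: 0.0
```

```bash
python3 - <<'E'
from h import *
import cv2
st()
b=manip.snapshot("scene");cv2.imwrite("pics/l.png",b);a=cv2.imread("pics/scene0.png")
for k in(a,b):
    h=cv2.cvtColor(k,cv2.COLOR_BGR2HSV);m=cv2.inRange(h,(15,90,110),(32,255,255))[305:342,360:394]
    print("\n".join("".join(".#"[int(v>0)] for v in r) for r in m[8:33]),"\n")
# brass column span along nest line
h=cv2.cvtColor(b,cv2.COLOR_BGR2HSV)
t=manip.snapshot("top");m=cv2.inRange(cv2.cvtColor(t,cv2.COLOR_BGR2HSV),(15,90,110),(32,255,255))[285:325,386:405];print(m.sum(1)//255)
E
```

```text
t 12.9833 tcp [ 0.4559 -0.2111  0.1783] fix mm [ 1.1882 19.9383] rot [ 0.0142  0.9999  0.0004 -0.0005] F [-0.556   0.0284  0.0391] q [-0.6564  0.4381  1.7882 -0.0001  0.9165 -2.1987]
..................................
..................................
...............###.....#..........
..............############........
.............##############.......
............###############.......
............################......
...........################.......
..........#################.......
.........#########..######........
.........########....#####........
........#########.....###.........
.......############...##..........
......##############..#...........
.....################.............
....#################.............
....#################.............
...#################..............
...#########.#######..............
....######.....####...............
....######.....###................
.......###.....##................#
...............##...............##
..............##................##
................................## 

................############......
.....
[... 219 characters left out ...]
####......###.......
.........##########.....##........
.........###########....##........
........##############..#.........
.......################...........
......#################...........
......#################...........
.....#################............
.....########...#####.............
......######.....####.............
......######.....###..............
..........##.....##...............
.................#................
..................................
.................................#
................................##
................................##
................................## 

[0 0 0 0 0 0 0 0 0 0 0 0 3 5 5 5 5 9 9 8 8 7 6 5 5 4 3 0 0 0 0 0 0 0 0 0 0
 0 0 0]
```

```bash
python3 - <<'E'
from h import *
import cv2
a=cv2.imread("pics/scene0.png");b=cv2.imread("pics/l.png")
t=cv2.resize(a[318:338,361:382],None,fx=8,fy=8,interpolation=cv2.INTER_CUBIC);s=cv2.resize(b[308:342,355:392],None,fx=8,fy=8,interpolation=cv2.INTER_CUBIC)
r=cv2.matchTemplate(s,t,cv2.TM_CCOEFF_NORMED);_,v,_,l=cv2.minMaxLoc(r)
d=np.array(l)/8+[355,308]-[361,318];print(v,d)
p=np.array([372,328.]);print(f(hit("scene",p+d,.026))-f(hit("scene",p,.026)))
E
```

```text
0.859086811542511 [ 1.875 -3.125]
[13.1117  1.014 ]
```

{"method": "servo_tool", "body": {"rows": [[[0,0,0,0.001,0,0.02,-1],[0,0,0,0.002,0,0.018,-1],[0,0,0,0,0,0,-1]]]}}

```text
t: 13.33
tcp_pos: [0.4494, -0.2117, 0.1385]
tool_rot: [0.017, 1.0, 0.002, -0.003]
force: [-0.9, 0.3, 1.0]
finger_gap: 0.004
gripper_force: 0.0
```

{"method": "servo_tool", "body": {"rows": [[[0,0,0,0,0.006,0,-1],[0,0,0,0,0.006,0,-1],[0,0,0,0,0.004,0,-1],[0,0,0,0,0.004,0,-1],[0,0,0,0,0.004,0,-1],[0,0,0,0,0,0,-1]]]}}

```text
t: 13.83
tcp_pos: [0.4535, -0.1874, 0.1418]
tool_rot: [0.015, 1.0, -0.0, 0.0]
force: [-0.4, -0.2, 0.7]
finger_gap: -0.002
gripper_force: 0.0
```

{"method": "servo_tool", "body": {"rows": [[[0,0,0,0,0.0064,0.0015,-1],[0,0,0,0,0.0064,0.002,-1],[0,0,0,0,0.0064,0.003,-1],[0,0,0,0,0.0064,0.003,-1],[0,0,0,0,0.0057,0.004,-1],[0,0,0,0,0.0057,0.004,-1],[0,0,0,0,0,0,-1]]]}}

```text
t: 14.42
tcp_pos: [0.4535, -0.1495, 0.1227]
tool_rot: [0.015, 1.0, 0.001, -0.001]
force: [-0.3, 0.2, -0.7]
finger_gap: 0.0
gripper_force: 0.0
```

```bash
python3 - <<'E'
from h import *
import cv2
st()
b=manip.snapshot("scene");cv2.imwrite("pics/m.png",b)
g=cv2.cvtColor(b,cv2.COLOR_BGR2GRAY)[250:325:1,322:372]
print("\n".join("".join("#" if v<60 else "+" if v<110 else "." for v in r) for r in g))
t=manip.snapshot("top");cv2.imwrite("pics/mt.png",t)
E
```

```text
t 14.4167 tcp [ 0.4535 -0.1495  0.1227] fix mm [-3.2362 81.4538] rot [ 0.0153  0.9999  0.001  -0.0014] F [-0.3164  0.214  -0.6915] q [-0.5531  0.5073  1.8944  0.0003  0.7434 -2.0936]
##########################+++++++.................
++++######################++.+++..................
...+#####################++++++...................
+++++##################+++++++....................
###+##################+++++++.....................
######+..+++#########++++++++.....................
######+..+..+#####+++++++++++.....................
######+..+..+#####++++++++++......................
+++++#+..+...####+.....+++++......................
.++.+#+..+...####+........++......................
+##++#+..+...####+........++......................
######+..+...####+........+.......................
######+..+..+####+......++........................
######+..+..+####+................................
######+..+..+####+................................
######+..+..+###+.................................
+#####+..+..+##+..................................
++####+..+...++...................................
[... 2207 characters left out ...]
++...++..............................
.............++...++..............................
............++....................................
...........++.....................................
..........++......................................
..........+.......................................
.........+.............................+..........
++....................................+++.........
++++++.++.........................................
+++++#++..........................................
+++++++...........................................
++++++............................................
+++++...+++.......................................
+++++....++.......................................
```

The pixel map shows the grip leaning over under the fingertip, so the lever is following. I'll continue the arc.

{"method": "servo_tool", "body": {"rows": [[[0,0,0,0,0.005,0.005,-1],[0,0,0,0,0.005,0.005,-1],[0,0,0,0,0.004,0.0057,-1],[0,0,0,0,0.004,0.0057,-1],[0,0,0,0,0.003,0.006,-1],[0,0,0,0,0,0,-1]]]}}

```text
t: 15.02
tcp_pos: [0.4551, -0.1295, 0.0955]
tool_rot: [0.016, 1.0, 0.0, -0.0]
force: [-0.2, 0.5, 4.7]
finger_gap: -0.003
gripper_force: 1.7
```

{"method": "servo_tool", "body": {"rows": [[[0,0,0,-0.001,0.002,0.0065,-1],[0,0,0,-0.001,0.002,0.005,-1],[0,0,0,0,0,0,-1]]]}}

```text
t: 15.27
tcp_pos: [0.4566, -0.1257, 0.0842]
tool_rot: [0.016, 1.0, 0.001, -0.001]
force: [0.3, 0.2, 0.4]
finger_gap: -0.004
gripper_force: 0.3
```

{"method": "servo_tool", "body": {"rows": [[[0,0,0,0,0,0.003,-1],[0,0,0,0,0,0.002,-1],[0,0,0,0,0,0,-1]]]}}

```text
t: 15.52
tcp_pos: [0.4574, -0.1266, 0.0795]
tool_rot: [0.016, 1.0, -0.0, -0.0]
force: [0.6, 1.2, -0.7]
finger_gap: -0.002
gripper_force: 0.0
```

```bash
python3 - <<'E'
from h import *
import cv2
st()
b=manip.snapshot("scene");cv2.imwrite("pics/n.png",b)
g=cv2.cvtColor(b,cv2.COLOR_BGR2GRAY)[262:315,310:385]
print("\n".join("".join("#" if v<60 else "+" if v<110 else "." for v in r) for r in g))
E
```

```text
t 15.5167 tcp [ 0.4574 -0.1266  0.0795] fix mm [ -0.0801 104.4472] rot [ 0.0159  0.9999 -0.0001 -0.0001] F [ 0.6416  1.2197 -0.7038] q [-0.506   0.5877  1.9319 -0.0003  0.6221 -2.0448]
#++####################+#######+.....+..........................++++++.....
#..+##########################+.................................++++++.....
+...++######################++..................................++++++.....
+....++####################++...................................+++++......
.....++++#################++....................................+++++......
.....++++##++############+......................................+++++......
.....++###+..++#########++......................................+++++......
....++####+..+..+####++++..........................................+.......
....+###+#+..+..+####+++++...........+.....................................
....+###+#+..+..+####+.++++.++.....+++.....................................
...+####+#+..+..+####+.++++.+++...++#+.....................................
...+###++#+..+..+####+..+++++++++++++......................................
...
[... 2412 characters left out ...]
................
..........................++++.............................................
...+.....................+++++...................++........................
.........................+++++.............................++++............
..........................++++...............................+++++.........
..........................+++...................................+++........
.........................++...++.................................+++.......
++.......................++...++.................................+++++++++.
++++++..................++...........................................####+.
++++++.................++............................................####+.
```

The force peaked at 4.7 N and then fell to zero, so the lever snapped over. I'll lift clear and verify.

{"method": "servo_tool", "body": {"rows": [[[0,0,0,0,0,-0.02,-1],[0,0,0,0,0,-0.04,-1],[0,0,0,0,0,-0.04,-1],[0,0,0,0,0,-0.04,-1],[0,0,0,0.03,0.02,0,-1],[0,0,0,0.03,0.02,0,-1],[0,0,0,0,0,0,-1],[0,0,0,0,0,0,-1]]]}}

```text
t: 16.23
tcp_pos: [0.3966, -0.0832, 0.22]
tool_rot: [0.016, 1.0, 0.0, -0.001]
force: [0.9, -0.4, 0.9]
finger_gap: -0.003
gripper_force: 0.0
```

```bash
python3 - <<'E'
from h import *
import cv2
st()
b=manip.snapshot("scene");cv2.imwrite("pics/o.png",b)
c=manip.camera_info("scene");T=c["camera_from_world"]
def proj(x,y,z):
    w=np.r_[O+RF@(np.array([x,y])/1e3),z/1e3,1];p=c["K"]@(T@w)[:3];return p[:2]/p[2]
for j in(1.0,1.2,1.344):
    th=1.396-j;print(j,[proj(0,43+r*np.cos(th),63+r*np.sin(th)).round(1) for r in(30,65,100)])
print("foot face",proj(0,-50,30),"far end",proj(16,-50,30),"near",proj(-52,-50,30))
g=cv2.cvtColor(b,cv2.COLOR_BGR2GRAY);m=((g<55)*255).astype(np.uint8)[270:300,300:345]
n,l,s,ct=cv2.connectedComponentsWithStats(m)
for i in range(1,n):
    if s[i,4]>20:
        y,x=np.nonzero(l==i);v=cv2.fitLine(np.c_[x+300,y+270].astype(np.float32),cv2.DIST_L2,0,.01,.01).ravel();print(s[i],ct[i]+[300,270],v)
h=cv2.cvtColor(b,cv2.COLOR_BGR2HSV);br=cv2.inRange(h,(15,90,110),(32,255,255))
for y in range(300,338):print(y,"".join("B" if br[y,x] else "#" if g[y,x]<60 else "+" if g[y,x]<110 else "." for x in range(352,402)))
a=cv2.imread("pics/l.png")
t=cv2.resize(a[318:338,361:382],None,fx=8,fy=8,interpolation=cv2.INTER_CUBIC);s=cv2.resize(b[308:342,355:392],None,fx=8,fy=8,interpolation=cv2.INTER_CUBIC)
_,v,_,q=cv2.minMaxLoc(cv2.matchTemplate(s,t,cv2.TM_CCOEFF_NORMED));print("cyl shift since push px",v,np.array(q)/8+[355,308]-[361,318])
E
```

```text
t 16.2333 tcp [ 0.3966 -0.0832  0.22  ] fix mm [-62.3215 145.844 ] rot [ 0.0155  0.9999  0.0002 -0.0005] F [ 0.9375 -0.3611  0.8619] q [-0.4841  0.2468  1.9628 -0.0001  0.9331 -2.0238]
1.0 [array([336.4, 285.6]), array([324.8, 277.5]), array([313.3, 269.6])]
1.2 [array([335.7, 287.4]), array([323.4, 281.4]), array([311.3, 275.6])]
1.344 [array([335.5, 288.8]), array([323. , 284.5]), array([310.7, 280.3])]
foot face [381.0052 314.5076] far end [383.5979 311.1054] near [372.2096 326.0495]
[  6   0  30  21 195] [317.4154 281.1231] [  0.8408   0.5414 317.4154 281.1231]
300 +++++++...+..............+++++++++++++++...+++++++
301 .++++++.....................++..+++++++++++.++++++
302 ....+++.........................++++++++++++..++++
303 .................................+++++++++++++++++
304 ..................................++++++++++++++++
305 ..................................++++++++++++++++
306 ..................................++++++++++++++++
307 .......++.........................++++++++++++++++
308 .................++++............+++++++++++++++++
309 ...................+++++.....
[... 918 characters left out ...]
++BBBBBBBBBBBBBBBBB....++...+++++++++B
327 .........++++BBBBBBBBBBBBBBBBB....++...+++++++++BB
328 .........++++BBBBBBBB...BBBBB.....+...+++++++++BBB
329 ...........++.BBBBBB.....BBBB........+++++++++BBBB
330 ...........++.BBBBBB.....BBB....+....++++++++BBBBB
331 ...........+......BB.....BB....++...++++++++BBBBBB
332 ......++++++.............B.....+...++++++++BBBBBBB
333 .......++++...................+...++++++++BBBBBBBB
334 .......+++...................++...+#+++++BBBBBBBBB
335 .............................+...+##++++BBBBBBBBBB
336 ++..........................+...++#+++++BBBBBBBBBB
337 #++++......................++...+#++++++BBBBBBBBBB
cyl shift since push px 0.8676305413246155 [0.    0.125]
```

```bash
python3 - <<'E'
import cv2
b=cv2.imread("pics/o.png");g=cv2.cvtColor(b,cv2.COLOR_BGR2GRAY)
for y in range(262,300):print(y,"".join("#" if g[y,x]<55 else "+" if g[y,x]<100 else "." for x in range(296,362)))
E
```

```text
262 ...........+###.....###+.....++++++...++..........................
263 ...........+###.....###+....++++++...++...........................
264 ...........###+.....###+....+++++....++...........................
265 ...........###+.....+##+...++++++....++...........................
266 ..........+###.......+#...++++++.....++...........................
267 ..........+###......+++...+++++......++...........................
268 ..........+###.....++#+..++++++......++...........................
269 ..........###+.....+##+.++++++.......++...........................
270 ..........###+....+###+++++++........++............+..............
271 ..........###+....+###++++++.........+++..........++..............
272 ..........###+....####+++++..........++++.......++++..............
273 ..........###+...+###++++++...........++++++.++++++...............
274 ..........###+...+###+++++..............+++++++++.................
275 ..........###+...###+++++..................+++....................
276 ..........####..+###+++++.........................................
277 ..........####+++###++++.......
[... 897 characters left out ...]
++++++++++...............++##+..+.......................+++++
291 +++++++++++++++..................+...+..........................++
292 ++++++++++++++.......................+............................
293 +++++++++++++.....................................................
294 +++++++++++++.....................................................
295 ++++++++++++................................................+++...
296 ..+++++++++.............................+++....++...........++++..
297 ......................++....................................++++..
298 ...........................................................++++...
299 ..+...........................+++......+...+...............++++...
```

The grip edges slope 0.33 to 0.40 in the image. The locked angle predicts 0.34, against 0.49 at joint 1.2, so the lever is locked. The foot sits on the cylinder and the cylinder hasn't moved, so I'm handing in.

```bash
python3 -c "
from station import manip
print(manip.sign_off())"
```

```text
the job is handed in; nothing more can be done
None
```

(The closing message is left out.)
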